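# Stroke the lids of the stone box shut

### The job

The curved wooden stone box stands with its four brass lids up, each hinged on its left edge as seen from the robot. Run the fingertips lightly along the row, following its curve from the left end to the right end, so that the lids fold down one after another and all four lie fully shut, then come clear. Be gentle, do not grip, lift or shove the box, and leave the jar, ring, punch and steel block where they are.

Things in the scene. Friction and masses are not known exactly. Their poses are not given: they have to be found in the camera images.
- stonebox: Loose dark-wood box, 0.8 kg: four cells in a curved row. Origin: on the bench under the middle of the row. Its y points left along the row, x to the outside of the bend (+x of the robot, turned up to 0.5 rad). Row's centre line: arc of radius 150 mm about (-150 mm, 0); cell centres at +-0.135, +-0.405 rad on it (40 mm apart). Row 44 mm across, walls 30 mm high; shut lids' tops 33 mm.
- cell0 (a point): Cell 0, left end of the row as seen from the robot: the point in the box at the centre of this cell's lid top when that lid is shut, 33 mm above the bench (fixed to the box; does not move with the lid; axes as the box's).
- lid0 (a joint): Lid of cell 0: brass flap, 36 mm across the row, 31 mm along it, 3 mm thick. Hinged across the row at the cell's left edge, 16 mm left of its centre, 30 mm above the bench. 0 = shut, 1.57 = upright, stop at 1.7 rad; starts at 1.2 to 1.5 (free edge 60 mm above the bench). Pushed to the right it folds shut; it stays put while steep (friction 0.004 N m) and drops shut below about 0.5 rad.
- cell1 (a point): Cell 1, second from the left of the row as seen from the robot: the point in the box at the centre of this cell's lid top when that lid is shut, 33 mm above the bench (fixed to the box; does not move with the lid; axes as the box's).
- lid1 (a joint): Lid of cell 1: brass flap, 36 mm across the row, 31 mm along it, 3 mm thick. Hinged across the row at the cell's left edge, 16 mm left of its centre, 30 mm above the bench. 0 = shut, 1.57 = upright, stop at 1.7 rad; starts at 1.2 to 1.5 (free edge 60 mm above the bench). Pushed to the right it folds shut; it stays put while steep (friction 0.004 N m) and drops shut below about 0.5 rad.
- cell2 (a point): Cell 2, third from the left of the row as seen from the robot: the point in the box at the centre of this cell's lid top when that lid is shut, 33 mm above the bench (fixed to the box; does not move with the lid; axes as the box's).
- lid2 (a joint): Lid of cell 2: brass flap, 36 mm across the row, 31 mm along it, 3 mm thick. Hinged across the row at the cell's left edge, 16 mm left of its centre, 30 mm above the bench. 0 = shut, 1.57 = upright, stop at 1.7 rad; starts at 1.2 to 1.5 (free edge 60 mm above the bench). Pushed to the right it folds shut; it stays put while steep (friction 0.004 N m) and drops shut below about 0.5 rad.
- cell3 (a point): Cell 3, right end of the row as seen from the robot: the point in the box at the centre of this cell's lid top when that lid is shut, 33 mm above the bench (fixed to the box; does not move with the lid; axes as the box's).
- lid3 (a joint): Lid of cell 3: brass flap, 36 mm across the row, 31 mm along it, 3 mm thick. Hinged across the row at the cell's left edge, 16 mm left of its centre, 30 mm above the bench. 0 = shut, 1.57 = upright, stop at 1.7 rad; starts at 1.2 to 1.5 (free edge 60 mm above the bench). Pushed to the right it folds shut; it stays put while steep (friction 0.004 N m) and drops shut below about 0.5 rad.
- jar_mid (a point): Bystander: closed glass jar with a black cap, 38 mm across, 50 mm high, standing beyond the row; the point is half-way up.
- ringblank: Bystander: brass ring lying flat, 25 mm across, 7 mm high, inside the bend of the row, on the robot's side; origin at its underside.
- punch: Bystander: small steel punch standing on its foot, foot 22 mm across, 52 mm high, beyond the row; origin at its underside.
- block: Bystander: steel bench block, a 34 mm cube, on the robot's side of the row; origin at its underside.
Not all that is in view belongs to the job. Several things have the shape of the stonebox; the one meant has the colours described above.

How it is judged:
By the outcome, as a careful person would: the job done as asked, in the order asked, and still so for the second after the job is handed in, with the robot touching nothing.
It also fails if it takes over 38 s, if anything falls off the work surface, if the arm or the gripper's body presses on something with over 40 N, if the wrist force passes 120 N, or if a joint passes its speed limit or range.

### The arm

A 7-joint arm with a two-finger parallel gripper is mounted at the origin on the work surface. World frame = base frame: x ahead of the robot, y to its left, z up, the work surface at z = 0. Lengths are in m, angles in rad, forces in N, time in s.
With the tool pointing down it reaches from about 0.425 to 0.925 m from the base axis. Payload 6.8 kg.
Tool frame: the origin (TCP) lies on the centre line of the jaws, within the pads' length; the fingertips stand 8 mm ahead of it and the grasp point (between the pads) lies 11 mm behind it (bot.tips_ahead is the distance from the TCP to the fingertips, in m); z points along the fingers, y is the line along which they close (so a half turn about z gives the same grasp; the last joint's range is limited). The gripper opens to 85 mm and grips with 20 to 120 N. Pads are 22 mm wide; open, the fingers measure 114 mm over their backs; the gripper's body (76 mm by 85 mm) begins 54 mm behind the grasp point. The pads swing forward as they close: fully open they stand 13 mm farther back than shut.
Start: joints at [1.159, 0.477, 0.022, 1.555, -0.011, 1.109, -0.083], TCP at [0.202, -0.644, 0.239] pointing down, gripper open.
Joint ranges: [-2.96, 2.96], [-0.34, 2.1], [-1.41, 1.46], [0.24, 2.44], [-1.37, 4.51], [0.17, 1.92], [-2.96, 2.96]. Speed limits (rad/s): [2.39, 2.39, 3.14, 3.14, 3.14, 3.14, 3.14].

### API

Orientations are given as a unit quaternion [w, x, y, z].
In Python, from station import bot gives the robot as it stands.
- The arm moves only by the tool send_rows, never from a script. Its argument "deltas" is text: rows parted by semicolons, each of 4 numbers parted by spaces: the shift along the tool's x, y, z in m, then the turn about the tool's z in degrees. In form: x y z spin; .... A call has 1 to 5 rows; each row is the pose to reach, as a shift and turn from the pose commanded when the call began, along the tool's axes at that moment; what a row does not reach only later rows make up. A row lasts 1/10 s, in which the tool goes at most 50 mm and 8.59 degrees, less where a joint would pass 70% of its speed; a pose out of reach is approached as far as the arm can. A call with a gripper value outside its range is refused whole. "claw" is the opening, from 0 (shut) to 1 (fully open), set as the call begins (left out, the last holds). The fingers move at their own pace and stop on an object; "force" is the grip in N (left out, the last holds). Time passes only in rows, so rows that repeat a pose let the fingers close. It gives the time, the measured TCP pose, the force, the opening and the grip force at its end, in the units of the state.
- bot.get_obs(): the state, without advancing time (a new reading comes with each control period).
- bot.read_camera(name): name is "scene" or "side" or "wrist"; returns a dict with "img" (384x512x3 uint8, red, green, blue), "depth" (384x512 float32, m along the optical axis (not along the pixel's ray), 0 where there is no reading), "fx", "fy", "cx", "cy" (pixels), "camera_from_world" (4x4, takes a point from world to camera coordinates). Camera axes: x right, y up, looking along -z (the intrinsics and any distortion apply to the point x, -y, -z); pixel columns grow to the right and rows downward; lengths in m; the calibration is good to about 2 mm. The wrist camera is an equidistant fisheye: a pixel r from the principal point sees the ray r / f radians off the axis. A picture is of the moment at which its call begins.
- bot.hand_in(): hands the job in; it is judged then, once.
Trained networks look in a picture, given as the dict that the camera call returned (one of the last four; its "shot" number tells which), for a name from the list of things; names that differ only in an ending like _2 or _b are one class to them, and where a whole thing is asked for, a point or a joint stands for the part that bears it (a point fixed in the world has none). Each returns a list of dicts, best first, with "confidence" (0 to 1); they miss things now and then, are a little off and sometimes report something else, mostly with a low value. They report only what shows in the picture. A call takes as long as a camera call. They do not tell look-alikes from the thing itself.
- bot.masks_of(picture, query): "mask" (384x512 bool, what is visible of it).
- bot.landmark_of(picture, query): "xyz" ([x, y, z] in m, in world coordinates, good to about 4 mm: a listed point, or the origin of a listed thing).
The state is a dict: "t": time; "q": joint angles; "joint_vel": joint speeds; "joint_torque": joint torques, N m; "eef_pos": TCP position; "tool_rot": TCP orientation; "contact_force": force on the tool from outside, world axes, zero at the start; "torque": the same for the moment, N m; "gripper_width": opening from 0.0 (shut) to 1.0 (fully open); "grasp_force": force on a finger pad.
Only numpy, scipy, OpenCV 4.12 (cv2) and the standard library are available. Lean on these libraries where they do the work, as an engineer would, in place of code of your own. Each camera call takes 0.05 s, during which the arm holds its last target. There are 200 camera calls.

## Working session

There is one attempt and no reset: what is moved stays moved. The work goes in short steps, Python scripts to look and compute and a tool call to move; the robot and the scene stay as the last step left them, time stands still between calls to the robot, and variables do not carry over. Pictures are saved under pics/ and viewed, at most 10 in all, crops included, and the job is handed in when it is done.

Besides the shell and the picture viewer there is one more tool, called as name(argument=value, ...) on one line, values as JSON. send_rows: Moves the arm, as the interface text tells. Its arguments: {"type":"object","properties":{"deltas":{"type":"string"},"claw":{"type":"number"},"force":{"type":"number"}},"required":["deltas"]}

```bash
mkdir -p pics
cat > h.py <<'E'
from station import bot
import numpy as np, cv2
def look(cam,names):
    p=bot.read_camera(cam); 
    for n in names:
        print(cam,n,[(np.round(d["xyz"],3).tolist(),round(d["confidence"],2)) for d in bot.landmark_of(p,n)][:4])
    return p
def save(p,f): cv2.imwrite("pics/"+f,p["img"][:,:,::-1])
E
python3 - <<'E'
from h import *
o=bot.get_obs();print(o["t"],o["eef_pos"],o["tool_rot"],o["contact_force"])
N=["stonebox","cell0","cell1","cell2","cell3","jar_mid","ringblank","punch","block"]
a=look("scene",N);b=look("side",N)
cv2.imwrite("pics/a.png",a["img"][:,:,::-1]);cv2.imwrite("pics/b.png",b["img"][:,:,::-1])
print(bot.get_obs()["t"])
E
```

```text
0.0 [ 0.20177669 -0.64355289  0.2383464 ] [-8.46588909e-04  9.88479793e-01  1.51350415e-01 -1.86612539e-04] [-0.18961435 -0.38681723 -0.65236996]
scene stonebox [([0.641, -0.217, 0.002], 0.77), ([0.598, -0.003, -0.001], 0.72), ([0.675, 0.211, 0.006], 0.72)]
scene cell0 [([0.58, 0.049, 0.031], 0.97), ([0.601, 0.014, 0.031], 0.96), ([0.601, -0.065, 0.033], 0.96), ([0.578, -0.208, 0.038], 0.93)]
scene cell1 [([0.58, 0.049, 0.031], 0.97), ([0.601, 0.014, 0.031], 0.96), ([0.601, -0.065, 0.033], 0.96), ([0.578, -0.208, 0.038], 0.93)]
scene cell2 [([0.58, 0.049, 0.031], 0.97), ([0.601, 0.014, 0.031], 0.96), ([0.601, -0.065, 0.033], 0.96), ([0.578, -0.208, 0.038], 0.93)]
scene cell3 [([0.58, 0.049, 0.031], 0.97), ([0.601, 0.014, 0.031], 0.96), ([0.601, -0.065, 0.033], 0.96), ([0.578, -0.208, 0.038], 0.93)]
scene jar_mid [([0.712, -0.065, 0.031], 0.79)]
scene ringblank [([0.537, -0.011, 0.0], 0.42)]
scene punch [([0.708, -0.061, 0.027], 0.69)]
scene block [([0.509, -0.06, 0.0], 0.84), ([0.537, -0.01, 0.001], 0.62)]
side stonebox [([0.678, 0.212, 0.002], 0.66), ([0.604, -0.004, -0.003], 0.64)]
side cell0 [([0.609, -0.022, 0.03], 0.97), ([0.6, 0.013, 0.033], 0.96), ([0.575, -0.216, 0.035], 0.92), ([0.603, -0.07, 0.034], 0.91)]
side cell1 [([0.609, -0.022, 0.03], 0.97), ([0.6, 0.013, 0.033], 0.96), ([0.575, -0.216, 0.035], 0.92), ([0.603, -0.07, 0.034], 0.91)]
side cell2 [([0.609, -0.022, 0.03], 0.97), ([0.6, 0.013, 0.033], 0.96), ([0.575, -0.216, 0.035], 0.92), ([0.603, -0.07, 0.034], 0.91)]
side cell3 [([0.609, -0.022, 0.03], 0.97), ([0.6, 0.013, 0.033], 0.96), ([0.575, -0.216, 0.035], 0.92), ([0.603, -0.07, 0.034], 0.91)]
side jar_mid [([0.708, -0.06, 0.022], 0.61)]
side ringblank [([0.541, -0.008, 0.002], 0.43), ([0.604, -0.066, 0.034], 0.3)]
side punch [([0.701, 0.056, 0.003], 0.68), ([0.603, -0.068, 0.033], 0.34)]
side block [([0.504, -0.056, 0.001], 0.66)]
1.0
```

View pics/a.png

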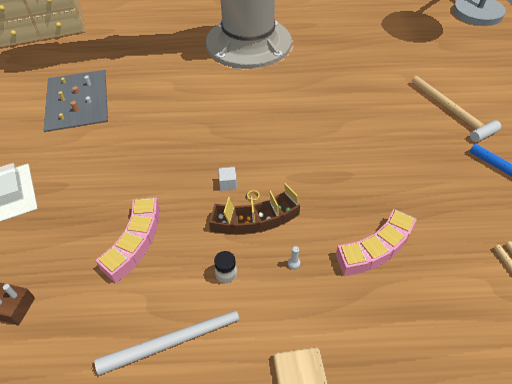

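View pics/b.png

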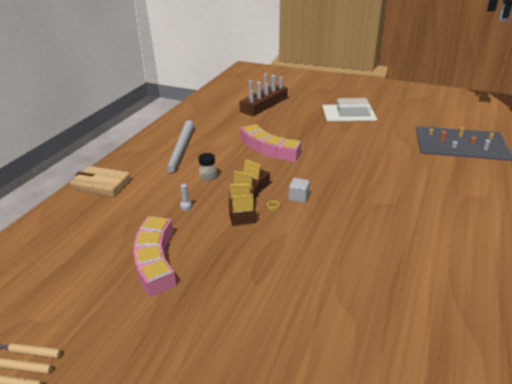

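The dark box is at about px (255,213) in the scene view, lids up. The pink ones at (130,238) and (377,243) are decoys. The jar is at (225,267), the punch at (294,258), the ring at (252,196) and the block at (228,178). I'll go above the box with the fingers shut and measure from near.

send_rows(deltas="0.53 -0.5 0 0;0.53 -0.5 0 0;0.53 -0.5 0 0;0.53 -0.5 0 0;0.53 -0.5 0 0", claw=0)

```text
t: 1.5
eef_pos: [0.3249, -0.4243, 0.2396]
tool_rot: [0.0, 0.988, 0.151, 0.0]
contact_force: [1.9, 0.0, -0.3]
gripper_width: 0.144
grasp_force: 0.0
```

send_rows(deltas="0.35 -0.33 0 0;0.35 -0.33 0 0;0.35 -0.33 0 0;0.35 -0.33 0 0;0.35 -0.33 0 0")

```text
t: 2.0
eef_pos: [0.4472, -0.2062, 0.2398]
tool_rot: [0.0, 0.989, 0.151, 0.0]
contact_force: [1.1, 0.3, -0.6]
gripper_width: 0.003
grasp_force: 0.0
```

send_rows(deltas="0.16 -0.15 0 0;0.16 -0.15 0 0;0.16 -0.15 0 0;0.16 -0.15 0 0;0.16 -0.15 0 0")

```text
t: 2.5
eef_pos: [0.5561, -0.011, 0.2398]
tool_rot: [-0.001, 0.988, 0.154, 0.001]
contact_force: [0.4, 0.0, -0.2]
gripper_width: 0.002
grasp_force: 0.0
```

Run:
```python
from h import *
N=["cell0","jar_mid","ringblank","punch","block","stonebox"]
p=look("wrist",N);save(p,"w.png")
q=look("scene",["stonebox","cell0"])
o=bot.get_obs();print(o["t"],o["eef_pos"],o["tool_rot"],o["gripper_width"],bot.tips_ahead)
# box fit from walls: dark-wood pixels in scene and side
from scipy.optimize import least_squares
for cam,pic in (("scene",q),("side",bot.read_camera("side"))):
    ms=bot.masks_of(pic,"stonebox")
    T=np.linalg.inv(pic["camera_from_world"])
    for m in ms:
        v,u=np.nonzero(m["mask"]&(pic["depth"]>0)); d=pic["depth"][v,u]
        P=np.c_[(u-pic["cx"])/pic["fx"]*d,-(v-pic["cy"])/pic["fy"]*d,-d,np.ones_like(d)]@T.T
        print(cam,round(m["confidence"],2),len(P),P[:,:3].mean(0).round(3),P[:,:3].min(0).round(3),P[:,:3].max(0).round(3))
```

```text
wrist cell0 [([0.656, -0.228, 0.036], 0.92), ([0.579, -0.213, 0.034], 0.9), ([0.662, 0.223, 0.029], 0.84), ([0.601, 0.012, 0.03], 0.81)]
wrist jar_mid [([0.709, -0.059, 0.025], 0.94), ([0.582, 0.048, 0.032], 0.44)]
wrist ringblank [([0.544, -0.01, -0.0], 0.67)]
wrist punch [([0.701, 0.06, -0.0], 0.85), ([0.601, -0.002, -0.001], 0.66)]
wrist block [([0.506, -0.059, 0.001], 0.73)]
wrist stonebox [([0.674, 0.217, 0.001], 0.88), ([0.602, -0.006, -0.001], 0.86), ([0.639, -0.221, 0.004], 0.86)]
scene stonebox [([0.639, -0.218, 0.001], 0.95), ([0.601, -0.005, 0.0], 0.82), ([0.676, 0.214, 0.007], 0.81)]
scene cell0 [([0.581, 0.048, 0.03], 0.88), ([0.62, -0.214, 0.034], 0.85), ([0.684, 0.196, 0.034], 0.84), ([0.667, 0.229, 0.036], 0.83)]
3.0 [ 0.55393028 -0.018198    0.23943283] [2.25214265e-04 9.88637064e-01 1.50322006e-01 2.21337112e-05] 0.0027746745529686452 0.008
scene 0.75 2459 [0.683 0.199 0.029] [ 0.613  0.132 -0.001] [0.725 0.281 0.037]
scene 0.74 2735 [ 0.601 -0.006  0.022] [ 0.52  -0.093 -0.002] [0.631 0.08  0.065]
scene 0.58 2634 [ 0.649 -0.224  0.027] [ 0.534 -0.29  -0.001] [ 0.719 -0.188  0.037]
scene 0.35 78 [0.597 0.027 0.05 ] [0.579 0.022 0.032] [0.613 0.033 0.063]
side 0.8 2398 [0.658 0.223 0.026] [ 0.605  0.132 -0.001] [0.722 0.285 0.035]
side 0.76 1279 [ 0.626 -0.211  0.023] [ 0.557 -0.297 -0.001] [ 0.718 -0.185  0.035]
side 0.74 1761 [0.587 0.013 0.034] [ 0.553 -0.135 -0.002] [0.652 0.078 0.062]
```

View pics/w.png

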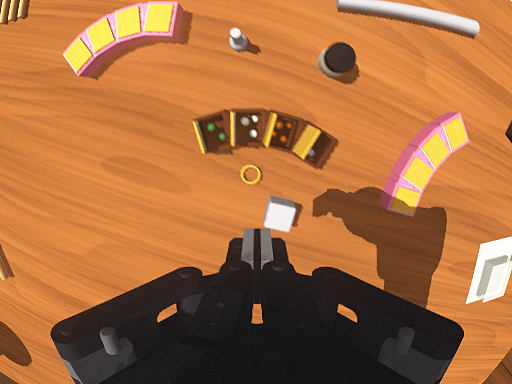

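Wrist view: dark box at px (195–335,110–165), four lids up, ring (250,174), block (281,213), jar (337,60) and punch (237,38) all clear of the path at tip height. The fitted pose is origin (0.603, -0.0055) and yaw 0.185. Next I move left of the row and align.

send_rows(deltas="0.0225 -0.104 0.11 -36;0.0225 -0.104 0.11 -36;0.0225 -0.104 0.11 -36;0.0225 -0.104 0.11 -36;0.0225 -0.104 0.11 -36")

```text
t: 3.65
eef_pos: [0.5436, 0.0902, 0.1281]
tool_rot: [-0.001, 0.892, 0.452, -0.001]
contact_force: [0.4, -0.5, 0.2]
gripper_width: 0.003
grasp_force: 0.0
```

send_rows(deltas="0 0 0.02 0;0 0 0.04 0;0 0 0.06 0;0 0 0.075 0;0 0 0.08 0")

```text
t: 4.15
eef_pos: [0.5444, 0.0879, 0.0485]
tool_rot: [0.0, 0.894, 0.448, -0.001]
contact_force: [-0.9, -0.7, -0.5]
gripper_width: 0.001
grasp_force: 0.0
```

```bash
cat >> h.py <<'E'
from scipy.spatial.transform import Rotation as R
C=np.array([.4556,-.0331]); Y=.185
def plan(phis,z):
    o=bot.get_obs(); w=o["tool_rot"]; M=R.from_quat([w[1],w[2],w[3],w[0]]).as_matrix(); yaw=np.arctan2(M[1,0],M[0,0])
    print(round(o["t"],2),o["eef_pos"].round(4),round(yaw,3),"phi,r now",np.arctan2(*(o["eef_pos"][:2]-C)[::-1])-Y,np.hypot(*(o["eef_pos"][:2]-C)),o["contact_force"].round(2),np.array(o["q"]).round(2))
    for f in phis:
        t=np.r_[C+.15*np.array([np.cos(Y+f),np.sin(Y+f)]),z]
        d=M.T@(t-o["eef_pos"]); print(round(f,3),d.round(4),round(-np.degrees(Y+f-yaw),1))
E
python3 - <<'E'
from h import *
plan([.70,.60,.50,.40,.3,.2,.1,0],.048)
save(bot.read_camera("scene"),"c.png"); p=look("wrist",["cell0"])
im=np.hstack([cv2.imread("pics/c.png")[120:280,160:360],p["img"][60:220,150:350,::-1]]); cv2.imwrite("pics/c2.png",cv2.resize(im,None,fx=2,fy=2))
E
```

```text
4.15 [0.5444 0.0879 0.0485] 0.929 phi,r now 0.7523426740350949 0.1500747649152844 [-0.9  -0.68 -0.47] [ 0.06  0.57 -0.43  1.97  0.37  0.68 -1.24]
0.7 [-0.0002  0.0078  0.0005] 2.5
0.6 [-0.0016  0.0228  0.0005] 8.3
0.5 [-0.0045  0.0375  0.0005] 14.0
0.4 [-0.0089  0.0518  0.0005] 19.7
0.3 [-0.0146  0.0657  0.0005] 25.4
0.2 [-0.0217  0.0789  0.0005] 31.2
0.1 [-0.0301  0.0913  0.0005] 36.9
0 [-0.0397  0.1028  0.0005] 42.6
wrist cell0 [([0.606, -0.031, 0.036], 0.97), ([0.652, -0.228, 0.035], 0.84), ([0.58, 0.05, 0.033], 0.77), ([0.6, 0.014, 0.033], 0.67)]
```

View pics/c2.png

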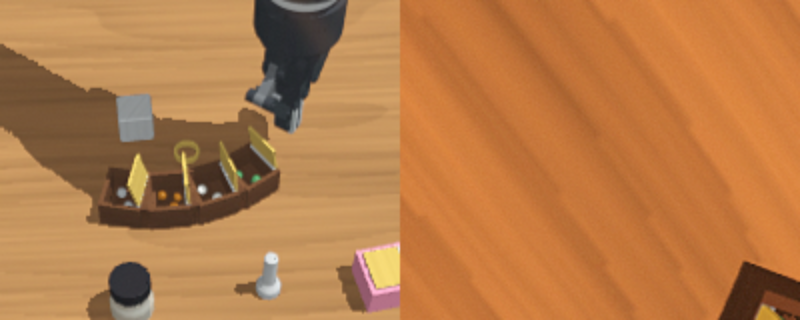

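Scene crop: the shut fingertips stand left of the row end at about crop px (285,125), with lid 0 beside them at (262,148). I'm starting the curved sweep in small arcs.

send_rows(deltas="0 0.006 0.0005 2.3;-0.0005 0.012 0.0005 4.6;-0.001 0.018 0.0005 6.9;-0.002 0.024 0.0005 9.2;-0.003 0.030 0.0005 11.5")

```text
t: 4.8
eef_pos: [0.5674, 0.0682, 0.0489]
tool_rot: [0.0, 0.935, 0.356, 0.0]
contact_force: [-0.3, -0.2, -0.1]
gripper_width: -0.0
grasp_force: 0.1
```

send_rows(deltas="0 0.006 0 2.3;-0.0005 0.012 0 4.6;-0.001 0.018 0 6.9;-0.002 0.024 0 9.2;-0.003 0.030 0 11.5")

```text
t: 5.3
eef_pos: [0.5849, 0.0439, 0.0488]
tool_rot: [0.0, 0.965, 0.261, -0.0]
contact_force: [-0.2, -0.0, 0.0]
gripper_width: 0.005
grasp_force: 0.0
```

Run:
```python
from h import *
plan([.3,.2,.1,0],.048)
a=bot.read_camera("scene");b=bot.read_camera("side")
im=np.hstack([a["img"][120:280,160:360,::-1],b["img"][120:280,150:350,::-1]]); cv2.imwrite("pics/d.png",cv2.resize(im,None,fx=2,fy=2))
```

```text
5.3 [0.5849 0.0439 0.0488] 0.527 phi,r now 0.35206396281568114 0.15051257730116058 [-0.21 -0.03  0.01] [ 0.07  0.6  -0.33  1.89  0.28  0.7  -1.47]
0.3 [-0.0006  0.0078  0.0008] 2.4
0.2 [-0.002   0.0227  0.0008] 8.2
0.1 [-0.0049  0.0375  0.0008] 13.9
0 [-0.0092  0.0518  0.0008] 19.6
```

View pics/d.png

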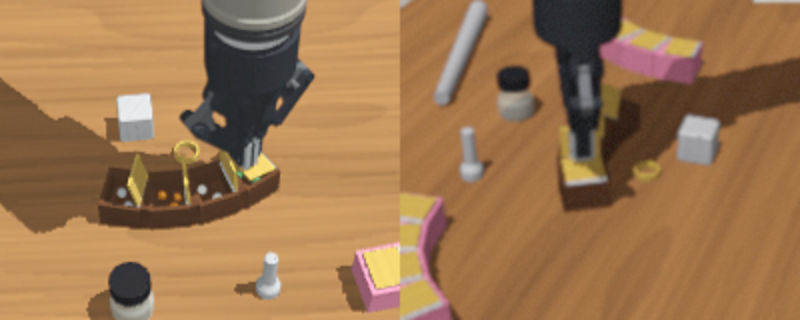

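Lid 0 is folding, with the fingers centred over it at left crop px (250,165). The box hasn't moved and there's no force. I'll continue.

send_rows(deltas="0 0.006 0.0008 2.3;-0.0005 0.012 0.0008 4.6;-0.001 0.018 0.0008 6.9;-0.002 0.024 0.0008 9.2;-0.003 0.030 0.0008 11.5")

```text
t: 5.9
eef_pos: [0.5975, 0.0163, 0.048]
tool_rot: [0.0, 0.987, 0.162, 0.0]
contact_force: [-0.4, 0.3, -1.2]
gripper_width: 0.002
grasp_force: 0.0
```

send_rows(deltas="0 0.006 0 2.3;-0.0005 0.012 0 4.6;-0.001 0.018 0 6.9;-0.002 0.024 0 9.2;-0.003 0.030 0 11.5")

```text
t: 6.4
eef_pos: [0.6042, -0.0128, 0.048]
tool_rot: [-0.0, 0.998, 0.063, -0.0]
contact_force: [0.5, -0.0, 0.2]
gripper_width: 0.001
grasp_force: 0.0
```

Run:
```python
from h import *
plan([-.1,-.2,-.3,-.4,-.5],.048)
a=bot.read_camera("scene");b=bot.read_camera("side")
im=np.hstack([a["img"][120:280,160:360,::-1],b["img"][120:280,150:350,::-1]]); cv2.imwrite("pics/e.png",cv2.resize(im,None,fx=2,fy=2))
```

```text
6.4 [ 0.6042 -0.0128  0.048 ] 0.126 phi,r now -0.049403103202571075 0.14997880975482564 [ 0.46 -0.    0.24] [ 0.09  0.61 -0.22  1.85  0.2   0.7  -1.69]
-0.1 [-0.0001  0.0076 -0.    ] 2.3
-0.2 [-0.0015  0.0225 -0.    ] 8.1
-0.3 [-0.0043  0.0372 -0.    ] 13.8
-0.4 [-0.0086  0.0516 -0.    ] 19.5
-0.5 [-0.0143  0.0655 -0.    ] 25.3
```

View pics/e.png

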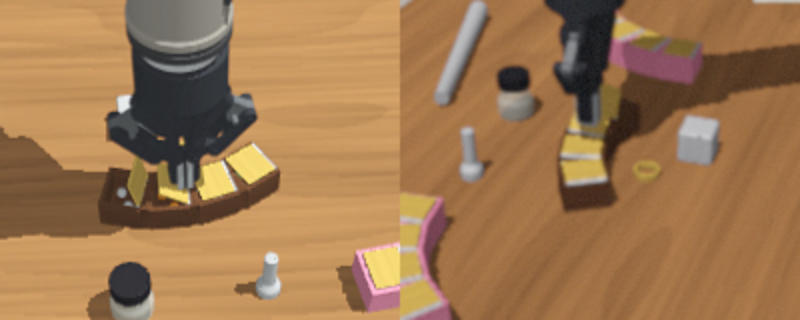

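Lids 0 and 1 are shut, at left crop px (250,165) and (213,180). Lid 2 is folding at (175,188) and lid 3 is still up. I'll finish the arc and come clear.

send_rows(deltas="0 0.006 0 2.3;-0.0005 0.012 0 4.6;-0.001 0.018 0 6.9;-0.002 0.024 0 9.2;-0.003 0.030 0 11.5")

```text
t: 7.0
eef_pos: [0.605, -0.0431, 0.048]
tool_rot: [0.0, 0.999, -0.037, 0.0]
contact_force: [-0.3, 0.2, -0.4]
gripper_width: -0.001
grasp_force: 0.1
```

send_rows(deltas="0 0.006 0 2.3;-0.0005 0.012 0 4.6;-0.001 0.018 0 6.9;-0.002 0.024 0 9.2;-0.003 0.030 0 11.5")

```text
t: 7.5
eef_pos: [0.5997, -0.0727, 0.048]
tool_rot: [0.0, 0.991, -0.137, -0.0]
contact_force: [0.5, -0.4, -0.8]
gripper_width: -0.0
grasp_force: 0.0
```

send_rows(deltas="0 0.006 0 2.3;-0.0005 0.012 0 4.6;-0.001 0.018 0 6.9;-0.002 0.024 0 9.2;-0.002 0.024 0 9.2")

```text
t: 8.0
eef_pos: [0.591, -0.096, 0.048]
tool_rot: [0.0, 0.976, -0.216, -0.0]
contact_force: [-0.3, -0.5, 0.7]
gripper_width: -0.003
grasp_force: 0.0
```

send_rows(deltas="0 0 -0.015 0;0 0 -0.04 0;0 0 -0.08 0;0 0 -0.12 0;-0.04 0 -0.16 0")

```text
t: 8.5
eef_pos: [0.5627, -0.081, 0.207]
tool_rot: [-0.0, 0.977, -0.215, 0.003]
contact_force: [0.6, 0.6, 1.1]
gripper_width: 0.002
grasp_force: 0.0
```

send_rows(deltas="-0.05 0 0 0;-0.1 0 0 0;-0.1 0 0 0;-0.1 0 0 0")

```text
t: 8.9
eef_pos: [0.4683, -0.0373, 0.2046]
tool_rot: [-0.0, 0.977, -0.214, 0.001]
contact_force: [0.8, 0.4, 0.8]
gripper_width: 0.003
grasp_force: 0.0
```

Run:
```python
from h import *
plan([],.048)
a=bot.read_camera("scene");b=bot.read_camera("side")
im=np.hstack([a["img"][120:280,160:360,::-1],b["img"][120:280,150:350,::-1]]); cv2.imwrite("pics/f.png",cv2.resize(im,None,fx=2,fy=2))
look("side",["stonebox","jar_mid","punch","ringblank","block"])
```

```text
8.9 [ 0.4683 -0.0373  0.2046] -0.431 phi,r now -0.5063294284395086 0.01341486360589941 [0.83 0.38 0.82] [ 0.07  0.19 -0.13  2.06  0.03  0.89 -2.09]
side stonebox [([0.681, 0.211, 0.002], 0.72), ([0.605, -0.003, -0.005], 0.66), ([0.641, -0.221, 0.0], 0.56), ([0.698, 0.059, 0.001], 0.5)]
side jar_mid [([0.708, -0.059, 0.02], 0.88)]
side punch [([0.697, 0.057, 0.003], 0.77), ([0.543, -0.006, 0.001], 0.25)]
side ringblank [([0.544, -0.008, 0.002], 0.42), ([0.709, -0.058, 0.02], 0.41)]
side block [([0.506, -0.061, 0.001], 0.56)]
```

View pics/f.png

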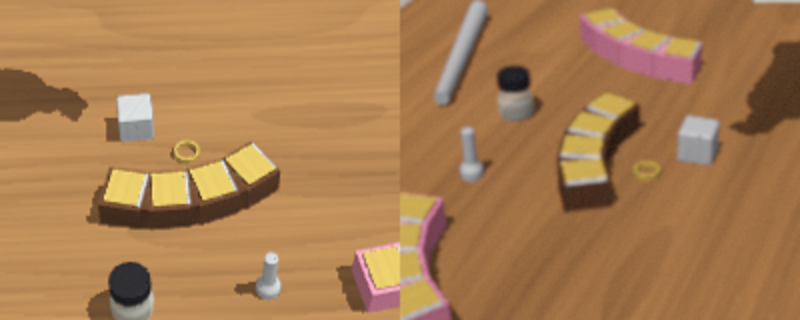

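All four lids lie flat, at left crop px (127,188), (170,188), (212,181) and (250,164). The box, jar, punch, ring and block haven't moved, and the arm is clear.

```bash
python3 -c "
from station import bot
print(bot.hand_in())"
```

```text
the job is handed in; nothing more can be done
None
```

All four lids were folded shut in order from left to right, the box and bystanders stayed where they were, the arm is clear, and the job is handed in.

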